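# Snap the lid onto the small bead tray

### The job

Close the smaller of the two bead trays: put the loose lid on it and press the lid down until both end clips snap over it and it lies flat and fully home on the rim. Leave the longer tray and the cup standing where they are, and let go of the lid when done.

Things in the scene. Friction and masses are not known exactly. Their poses are not given: they have to be found in the camera images.
- lid: Loose frosted lid, 60 g. Plate 114 (x) by 86 (y) by 4 mm; origin: centre of its underside, z up. On top a central grip bar, 64 long (x), 14 thick (y), 26 tall. Below, four corner pegs (it stands on them) reach 28 mm down and enter the tray with 2 mm play; their lowest 10 mm taper in by 8 mm, so it centres itself. Fits either way round (half turn).
- small_tray_mouth (a point): Mouth centre of the smaller tray, at rim height, 45 mm up; z up. Tray 116 (x) by 86 (y) mm, walls 3, stuck down. A springy clip at each x end, 34 wide, rises 20 mm above the rim, its nose sloping in over the lid's edge. The lid's origin belongs here, x along x. Laid on, it stops on the noses about 11 mm high; about 12 N down on its middle snaps it home.
- long_tray: The longer open bead tray, 170 (x) by 86 by 45 mm, loose, 350 g, with clips rising 20 mm above its rim at both x ends; origin at the centre of its underside. The lid does not fit it; it must stay put.
- cup: Ceramic cup, 76 mm across the rim, 80 mm tall, origin at the centre of its underside. It must stay put and upright.
There are look-alikes about, which are no part of the job. What is shaped like the lid but red is not meant.

How it is judged:
By the outcome, as a careful person would: the job done as asked, in the order asked, and still so for the second after the job is handed in, with the robot touching nothing.
It also fails if it takes over 48 s, if anything falls off the work surface, if the arm or the gripper's body presses on something with over 40 N, if the wrist force passes 120 N, or if a joint passes its speed limit or range.

### The arm

A 6-joint arm with a two-finger parallel gripper is mounted at the origin on the work surface. World frame = base frame: x ahead of the robot, y to its left, z up, the work surface at z = 0. Lengths are in m, angles in rad, forces in N, time in s.
With the tool pointing down it reaches from about 0.35 to 0.85 m from the base axis. Payload 8.1 kg.
Tool frame: the origin (TCP) lies midway between the tips of the shut fingers; the grasp point (between the pads) lies 19 mm behind it; z points along the fingers, y is the line along which they close (so a half turn about z gives the same grasp; the last joint's range is limited). The gripper opens to 93 mm and grips with 3 to 60 N. Pads are 15 mm wide; open, the fingers measure 128 mm over their backs; the gripper's body (75 mm by 188 mm) begins 65 mm behind the grasp point.
Start: joints at [1.263, 0.13, 1.488, -0, 1.523, -0.085], TCP at [0.133, 0.585, 0.186] pointing down, gripper open.
Joint ranges: [-2.96, 2.96], [-0.89, 2.26], [0.02, 2.5], [-1.34, 4.48], [0, 2.73], [-2.66, 2.66]. Speed limits (rad/s): [2.39, 2.39, 2.79, 3.14, 3.14, 3.14].

### API

Orientations are given as a 3x3 rotation matrix whose columns are the frame's x, y, z axes.
In Python, from cell import robot gives the robot as it stands.
- The arm moves only by the shell command python3 -m crank 'ROWS' [FORCE]. ROWS is a JSON object of lists of equal length, an entry for each row: "delta_pos": the shift along the world's x, y, z in units of 40 mm (1.0 is 40 mm), a list of three; "twist": the turn, a rotation vector about the world's x, y, z in units of 5 degrees (1.0 is 5 degrees), a list of three; "claw": the finger opening in mm, from 0 to 93. A call has exactly 8 rows; each row shifts and turns the commanded pose from where the row before left it; what a row does not reach is not made up. A row lasts 1/10 s, in which the tool goes at most 50 mm and 8.59 degrees, less where a joint would pass 70% of its speed; a pose out of reach is approached as far as the arm can. A call is refused whole if a number of a shift passes 1 or a number of a turn 1, either way. A call with a gripper value outside its range is refused whole. The fingers move at their own pace and stop on an object; FORCE is the grip in N (left out, the last holds). Time passes only in rows, so rows that do not move let the fingers close, or fill a call up. It gives the time, the measured TCP pose, the force, the opening and the grip force at its end, in the units of the state.
- robot.get_state(): the state, without advancing time (a new reading comes with each control period).
- robot.snapshot(name): name is "scene" or "top" or "wrist"; returns a dict with "frame" (480x640x3 uint8, red, green, blue), "z_map" (480x640 float32, m along the optical axis (not along the pixel's ray), 0 where there is no reading), "camera_matrix" (3x3 intrinsics, pixels), "camera_from_world" (4x4, takes a point from world to camera coordinates). Camera axes: x right, y down, z forward; pixel columns grow to the right and rows downward; lengths in m; the calibration is good to about 2 mm. A picture is of the moment at which its call begins.
- robot.sign_off(): hands the job in; it is judged then, once.
The state is a dict: "time": time; "joint_positions": joint angles; "qvel": joint speeds; "tau": joint torques, N m; "tool_pos": TCP position; "eef_rot": TCP orientation; "contact_force": force on the tool from outside, world axes, zero at the start; "torque": the same for the moment, N m; "width": opening from 0.0 (shut) to 1.0 (fully open); "grip_force": force on a finger pad.
Only numpy, scipy, OpenCV 4.12 (cv2) and the standard library are available. Lean on these libraries where they do the work, as an engineer would, in place of code of your own. Each camera call takes 0.05 s, during which the arm holds its last target. There are 200 camera calls.

## Working session

There is one attempt and no reset: what is moved stays moved. The work goes in short steps, Python scripts to look and compute and a shell command to move; the robot and the scene stay as the last step left them, time stands still between calls to the robot, and variables do not carry over. Pictures are saved under pics/ and viewed, at most 10 in all, crops included, and the job is handed in when it is done.

```bash
mkdir -p pics
cat > h.py <<'E'
import numpy as np, cv2
from cell import robot
def snap(n,save=None):
    s=robot.snapshot(n)
    if save: cv2.imwrite('pics/'+save,cv2.cvtColor(s['frame'],cv2.COLOR_RGB2BGR))
    return s
def cloud(s):
    z=s['z_map'];K=s['camera_matrix'];v,u=np.indices(z.shape)
    p=np.stack([(u-K[0,2])/K[0,0]*z,(v-K[1,2])/K[1,1]*z,z],-1)
    T=np.linalg.inv(s['camera_from_world']);w=p@T[:3,:3].T+T[:3,3];w[z==0]=np.nan
    return w
E
python3 - <<'E'
from h import *
for n in('top','scene'):
    s=snap(n,n+'1.png');np.savez(n+'1.npz',**s,w=cloud(s))
E
```

```text
(no output)
```

View pics/top1.png

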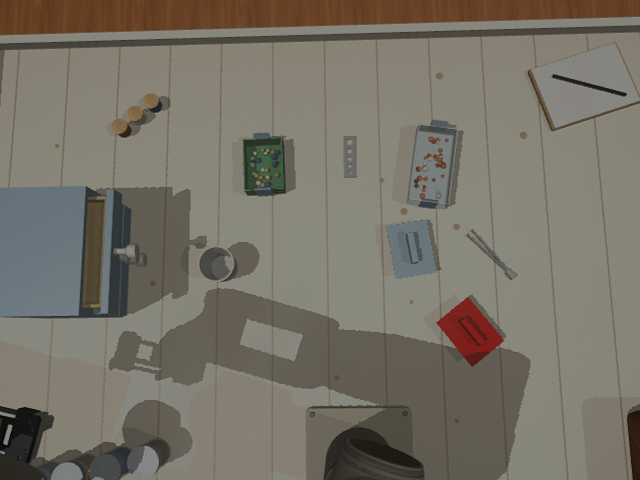

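View pics/scene1.png

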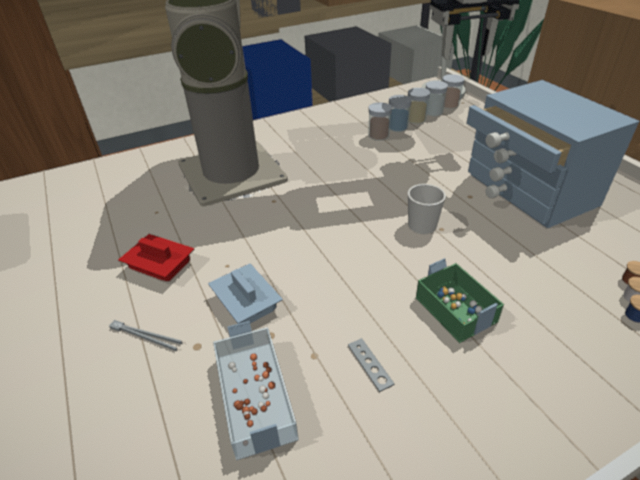

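The top view shows the frosted lid at px (412,249), the red decoy at (470,330), the small green tray at (264,165), the long tray at (432,165) and the cup at (217,264). Image up is +x and image left is +y.

Run:
```python
from h import *
T=np.load('top1.npz');S=np.load('scene1.npz')
def box(w,m,name):
    p=w[m];r=cv2.minAreaRect((p[:,:2]*1000).astype(np.float32))
    print(name,len(p),'c',np.round(r[0],1),'size',np.round(r[1],1),'ang',round(r[2],1),'z',np.round(np.percentile(p[:,2],[2,50,98])*1000,1))
def roi(a,x0,x1,y0,y1):
    m=np.zeros((480,640),bool);m[y0:y1,x0:x1]=1;return m
w=T['w']
lr=roi(w,375,450,212,288); tr=roi(w,235,295,125,203)
box(w,lr&(w[...,2]>.02)&(w[...,2]<.04),'lid plate top');box(w,lr&(w[...,2]>.048),'bar top')
box(w,tr&(w[...,2]>.038)&(w[...,2]<.05),'rim top');box(w,tr&(w[...,2]>.054),'clips')
box(w,roi(w,195,240,240,285)&(w[...,2]>.07),'cup');box(w,roi(w,400,465,110,215)&(w[...,2]>.038),'long')
# scene cam, select by XY
w=S['w']
def near(c,r):return (np.hypot(w[...,0]-c[0],w[...,1]-c[1])<r)
for nm,lo,hi,src in(('lid',.02,.04,lr),('bar',.048,.09,lr),('rim',.038,.05,tr),('clips',.054,.09,tr)):
    c=np.nanmedian(T['w'][src&(T['w'][...,2]>.02)],0)
    box(w,near(c,.085)&(w[...,2]>lo)&(w[...,2]<hi),'S '+nm)
print(robot.get_state()['eef_rot'].round(3) if hasattr(robot.get_state()['eef_rot'],'round') else robot.get_state()['eef_rot'])
```

```text
lid plate top 1932 c [ 433.3 -118.6] size [114.1  86.3] ang 8.6 z [28.3 32.8 37.1]
bar top 229 c [ 433.3 -118.4] size [64.3 14.3] ang 8.9 z [49.9 58.6 62.2]
rim top 323 c [621.7 194.9] size [125.7  86.4] ang 2.2 z [38.7 44.9 49.5]
clips 151 c [622.1 194.9] size [127.5  34.2] ang 2.0 z [54.5 60.6 69.1]
cup 304 c [402.9 285.2] size [74.7 72.3] ang 89.1 z [70.9 79.6 84.2]
long 615 c [ 615.2 -171.6] size [ 86.6 182.4] ang 80.8 z [38.8 46.3 66.7]
S lid 2106 c [ 436.8 -119.3] size [116.9  86.6] ang 9.0 z [27.6 30.6 34.6]
S bar 275 c [ 436.7 -119.7] size [66.3 14.2] ang 8.6 z [48.6 56.2 58.5]
S rim 711 c [625.8 194.2] size [127.6  88.3] ang 1.9 z [38.2 42.4 47.6]
S clips 208 c [625.8 194.3] size [127.1  35.9] ang 2.0 z [54.5 59.7 64.5]
[[-0.975  0.221 -0.001]
 [ 0.221  0.975 -0.002]
 [ 0.    -0.002 -1.   ]]
```

```bash
R='[0,0,0.54]'; python3 -m crank '{"delta_pos":[[0.7,-0.9,0],[0.7,-0.9,0],[0.7,-0.9,0],[0.7,-0.9,0],[0.7,-0.9,0],[0.7,-0.9,0],[0.7,-0.9,0],[0.7,-0.9,0]],"twist":[[0,0,0.54],[0,0,0.54],[0,0,0.54],[0,0,0.54],[0,0,0.54],[0,0,0.54],[0,0,0.54],[0,0,0.54]],"claw":[60,60,60,60,60,60,60,60]}' 40
python3 -m crank '{"delta_pos":[[0.3,-1,0],[0.3,-1,0],[0.3,-1,0],[0.3,-1,0],[0.3,-1,0],[0.3,-1,0],[0.3,-1,0],[0.3,-1,0]],"twist":[[0,0,0],[0,0,0],[0,0,0],[0,0,0],[0,0,0],[0,0,0],[0,0,0],[0,0,0]],"claw":[60,60,60,60,60,60,60,60]}'
```

```text
time: 0.9
tool_pos: [0.3571, 0.2955, 0.1854]
eef_rot: [[-0.988, -0.156, -0.0], [-0.156, 0.988, -0.0], [0.0, -0.0, -1.0]]
contact_force: [0.5, -0.4, 0.0]
width: 0.644
grip_force: 0.0
time: 1.7
tool_pos: [0.4525, -0.0245, 0.1854]
eef_rot: [[-0.988, -0.153, -0.0], [-0.153, 0.988, 0.0], [0.0, 0.0, -1.0]]
contact_force: [0.7, 0.0, 0.2]
width: 0.649
grip_force: 0.0
```

```bash
python3 -m crank '{"delta_pos":[[-0.11,-0.59,-0.2],[-0.11,-0.59,-0.2],[-0.11,-0.59,-0.2],[-0.11,-0.59,-0.2],[0,0,-0.2],[0,0,0],[0,0,0],[0,0,0]],"twist":[[0,0,0],[0,0,0],[0,0,0],[0,0,0],[0,0,0],[0,0,0],[0,0,0],[0,0,0]],"claw":[60,60,60,60,60,60,60,60]}'
python3 - <<'E'
from h import *
s=snap('wrist','wrist1.png');w=cloud(s)
st=robot.get_state();p=np.array(st['tool_pos']);print(p)
near=np.hypot(w[...,0]-.435,w[...,1]+.119)<.085
for nm,lo,hi in(('plate',.022,.042),('bar',.048,.07)):
    q=w[near&(w[...,2]>lo)&(w[...,2]<hi)];r=cv2.minAreaRect((q[:,:2]*1000).astype(np.float32));print(nm,len(q),r,np.percentile(q[:,2],[5,50,95]))
E
```

```text
time: 2.5
tool_pos: [0.4354, -0.1164, 0.1461]
eef_rot: [[-0.988, -0.155, 0.001], [-0.155, 0.988, 0.0], [-0.001, -0.0, -1.0]]
contact_force: [0.8, 0.1, 0.1]
width: 0.646
grip_force: 0.0
[ 0.43542738 -0.11651959  0.14615373]
plate 14407 ((434.7691650390625, -118.04756927490234), (113.97891235351562, 86.4112548828125), 8.866631507873535) [0.03197509 0.0331511  0.03430706]
bar 1705 ((434.35107421875, -117.90206909179688), (63.72053909301758, 13.56041145324707), 8.703539848327637) [0.05755221 0.05900003 0.06013047]
```

View pics/wrist1.png

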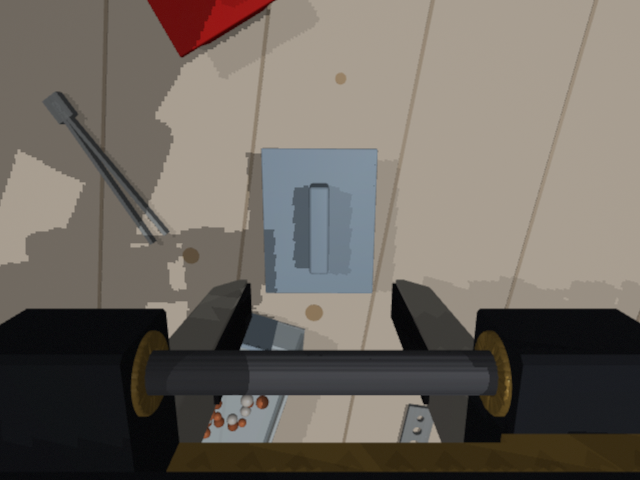

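The lid's bar is at px (319,229), lined up between the open fingers; correction is about -1.5 mm in y. Descending to grasp.

```bash
python3 -m crank '{"delta_pos":[[-0.02,-0.04,-0.6],[0,0,-0.6],[0,0,-0.6],[0,0,-0.5],[0,0,-0.3],[0,0,-0.13],[0,0,0],[0,0,0]],"twist":[[0,0,0],[0,0,0],[0,0,0],[0,0,0],[0,0,0],[0,0,0],[0,0,0],[0,0,0]],"claw":[50,50,50,50,50,50,50,50]}' 40
python3 -m crank '{"delta_pos":[[0,0,0],[0,0,0],[0,0,0],[0,0,0],[0,0,0],[0,0,0],[0,0,0],[0,0,0]],"twist":[[0,0,0],[0,0,0],[0,0,0],[0,0,0],[0,0,0],[0,0,0],[0,0,0],[0,0,0]],"claw":[5,5,5,5,5,5,5,5]}' 45
```

```text
time: 3.35
tool_pos: [0.435, -0.119, 0.0375]
eef_rot: [[-0.988, -0.154, 0.001], [-0.154, 0.988, -0.001], [-0.001, -0.001, -1.0]]
contact_force: [0.2, -0.0, -0.0]
width: 0.537
grip_force: 0.0
time: 4.15
tool_pos: [0.4341, -0.1188, 0.0364]
eef_rot: [[-0.988, -0.154, -0.0], [-0.154, 0.988, 0.0], [0.0, 0.0, -1.0]]
contact_force: [-0.7, -0.3, -0.3]
width: 0.057
grip_force: 0.0
```

The fingers shut past the 14 mm bar without gripping it; look.

Run:
```python
from h import *
a=snap('wrist')['frame'];b=snap('scene');c=b['frame'][180:340,160:340]
cv2.imwrite('pics/g1.png',cv2.cvtColor(np.hstack([cv2.resize(a,(400,300)),cv2.resize(c,(338,300))]),cv2.COLOR_RGB2BGR))
s=snap('top');w=cloud(s);m=np.zeros((480,640),bool);m[205:295,370:455]=1
q=w[m&(w[...,2]>.02)&(w[...,2]<.04)];print(len(q),cv2.minAreaRect((q[:,:2]*1000).astype(np.float32)),robot.get_state())
```

```text
641 ((433.1526794433594, -118.78346252441406), (113.96715545654297, 85.93880462646484), 8.74945068359375) {'time': 4.3, 'joint_positions': array([-3.81123201e-01, -1.55580963e-01,  2.05290219e+00, -3.98377127e-06,
        1.24428224e+00, -2.10610823e+00]), 'qvel': array([ 9.94364517e-04, -8.25326929e-05,  3.04363789e-04, -1.90110825e-03,
       -1.06431684e-03,  1.99462780e-04]), 'tau': array([-4.50181651e-04, -3.70441425e+01, -4.50963235e+01, -5.05420973e-02,
        6.10988215e-02,  1.33808271e-05]), 'tool_pos': array([ 0.43415939, -0.11881844,  0.03643469]), 'eef_rot': array([[-9.88136257e-01, -1.53579744e-01, -1.14481853e-05],
       [-1.53579744e-01,  9.88136257e-01,  5.22502376e-07],
       [ 1.12321211e-05,  2.27451290e-06, -1.00000000e+00]]), 'contact_force': array([ 0.02455024, -0.69322516,  0.70492674]), 'torque': array([ 0.0527119 , -0.04816623,  0.02960878]), 'grip_force': 0.0, 'width': 0.05534772269191115}
```

View pics/g1.png

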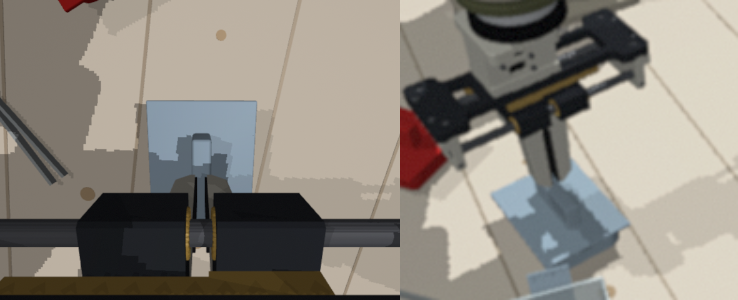

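Run:
```python
from h import *
b=snap('scene');w=cloud(b);f=b['frame'][200:320,180:330]
a=snap('wrist');wa=cloud(a);g=a['frame'][190:400,220:430]
cv2.imwrite('pics/g2.png',cv2.cvtColor(np.hstack([cv2.resize(f,(400,400)),cv2.resize(g,(400,400))]),cv2.COLOR_RGB2BGR))
st=np.array([[.434,-.119]])
# local frame: u along bar, v across
c,s_=np.cos(np.radians(8.75)),np.sin(np.radians(8.75))
for n,W in(('scene',w),('wrist',wa)):
    d=W[...,:2]-st; u=d[...,0]*c+d[...,1]*s_;v=-d[...,0]*s_+d[...,1]*c
    m=(abs(u)<.05)&(abs(v)<.03)&(W[...,2]>.04)&(W[...,2]<.12)
    H=np.histogram2d(W[...,2][m],u[m],bins=[np.arange(.04,.12,.01),np.arange(-.05,.051,.01)])[0];print(n);print(H.astype(int))
    for k in np.arange(.04,.12,.01):
        mm=m&(W[...,2]>=k)&(W[...,2]<k+.01)
        if mm.any():print(round(k,2),'v',np.round(np.percentile(v[mm],[3,50,97])*1000,1))
```

```text
scene
[[ 0  0  5  7  8 10 10  7 35  0]
 [ 0  0  0  2 18 39 38 40 37  0]
 [ 0  0  0  0  1  5  2  0  0  0]
 [ 0  0  0  0  6 34 36  0  0  0]
 [ 0  0  0  0 11 45 45  0  0  0]
 [ 0  0  0  0  9 51 44  0  0  0]
 [ 0  0  0  0  8 56 48  0  0  0]]
0.04 v [-7.8 -7.   5.2]
0.05 v [-7.7 -1.9  5.3]
0.06 v [-6.2  1.8  6.6]
0.07 v [-17.4   1.7  13.5]
0.08 v [-18.2   1.2  13.8]
0.09 v [-18.9   1.7  16. ]
0.1 v [-19.4  -5.2  15.6]
0.11 v [-20.    0.6  17.1]
wrist
[[  0 121   6   0   0   0   0   0   0   0]
 [  0 177 652 630 423 219 221 222   9   0]
 [  0   0  57  46  37  25  19  26   0   0]
 [  0   0   0   0 404   0   0   0   0   0]
 [  0   0   0   0 761  19   0   0   0   0]
 [  0   0   0   0 855  22   0   0   0   0]
 [  0   0   0   0 367   0   0   0   0   0]]
0.04 v [-5.9  0.4  6.9]
0.05 v [-5.9  0.4  7. ]
0.06 v [-4.2  0.4  5.5]
0.07 v [-13.    2.8  13.6]
0.08 v [-15.8  -2.4  15.9]
0.09 v [-16.3   2.6  16.5]
0.1 v [-6.6  2.6  6.8]
0.11 v [-6.  -2.4  6.1]
```

View pics/g2.png

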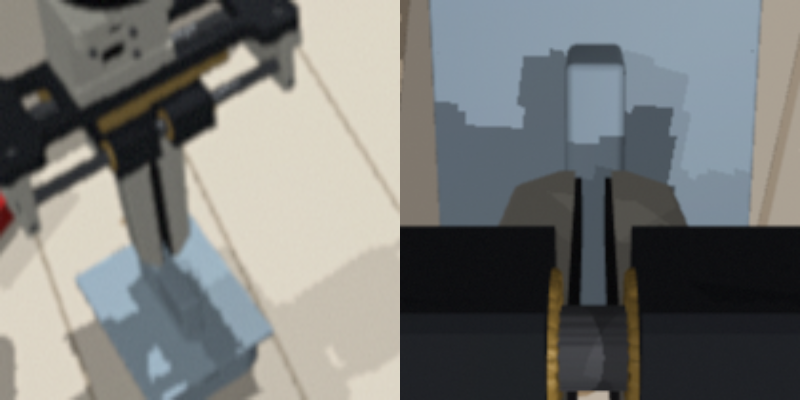

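The fingers end at z≈0.07 in both views, above the bar, whereas the reported TCP says 0.036. So the true tips sit about 33 mm higher than reported. I'll open, descend 28 mm more, and re-measure.

```bash
python3 -m crank '{"delta_pos":[[0,0,0],[0,0,0],[0,0,0],[0,0,-0.2],[0,0,-0.2],[0,0,-0.2],[0,0,-0.1],[0,0,0]],"twist":[[0,0,0],[0,0,0],[0,0,0],[0,0,0],[0,0,0],[0,0,0],[0,0,0],[0,0,0]],"claw":[50,50,50,50,50,50,50,50]}' 45
python3 - <<'E'
from h import *
st=np.array([[.434,-.119]]);c,s_=np.cos(np.radians(8.75)),np.sin(np.radians(8.75))
for n in('scene','wrist'):
    W=cloud(snap(n))
    d=W[...,:2]-st; u=d[...,0]*c+d[...,1]*s_;v=-d[...,0]*s_+d[...,1]*c
    m=(abs(u)<.012)&(abs(v)>.018)&(abs(v)<.042)&(W[...,2]<.12)&(W[...,2]>.0)
    print(n,np.histogram(W[...,2][m],bins=np.arange(.025,.1,.005)))
E
```

```text
time: 5.2
tool_pos: [0.4332, -0.1184, 0.0072]
eef_rot: [[-0.988, -0.154, -0.002], [-0.154, 0.988, 0.001], [0.002, 0.001, -1.0]]
contact_force: [0.2, 0.1, -0.1]
width: 0.536
grip_force: 0.0
scene (array([ 49, 145,   6,  24,  40,  49,  46,  54,  51,  55,  47,  48,  56,
        48,  60]), array([0.025, 0.03 , 0.035, 0.04 , 0.045, 0.05 , 0.055, 0.06 , 0.065,
       0.07 , 0.075, 0.08 , 0.085, 0.09 , 0.095, 0.1  ]))
wrist (array([   0, 2859,    2,  162,  370,  464,  524,  578,  653,  694,  769,
        816,  836,  838,  721]), array([0.025, 0.03 , 0.035, 0.04 , 0.045, 0.05 , 0.055, 0.06 , 0.065,
       0.07 , 0.075, 0.08 , 0.085, 0.09 , 0.095, 0.1  ]))
```

Confirmed: tips at about 0.042 (offset ≈ 35 mm). I'll go 5 mm lower and grip.

```bash
python3 -m crank '{"delta_pos":[[0,0,-0.12],[0,0,0],[0,0,0],[0,0,0],[0,0,0],[0,0,0],[0,0,0],[0,0,0]],"twist":[[0,0,0],[0,0,0],[0,0,0],[0,0,0],[0,0,0],[0,0,0],[0,0,0],[0,0,0]],"claw":[50,50,5,5,5,5,5,5]}' 45
python3 -m crank '{"delta_pos":[[0,0,0],[0,0,0.2],[0,0,0.2],[0,0,0.4],[0,0,0.5],[0,0,0.6],[0,0,0.6],[0,0,0]],"twist":[[0,0,0],[0,0,0],[0,0,0],[0,0,0],[0,0,0],[0,0,0],[0,0,0],[0,0,0]],"claw":[5,5,5,5,5,5,5,5]}' 45
```

```text
time: 6.1
tool_pos: [0.4342, -0.1189, 0.0037]
eef_rot: [[-0.988, -0.154, 0.0], [-0.154, 0.988, -0.0], [-0.0, -0.0, -1.0]]
contact_force: [-0.6, 0.1, 0.6]
width: 0.147
grip_force: 45.0
time: 6.9
tool_pos: [0.4369, -0.1199, 0.1082]
eef_rot: [[-0.988, -0.154, 0.007], [-0.154, 0.988, -0.003], [-0.006, -0.004, -1.0]]
contact_force: [-0.0, -0.6, -0.6]
width: 0.148
grip_force: 45.0
```

```bash
python3 -m crank '{"delta_pos":[[0.3,0.5,0.1],[0.5,0.8,0],[0.5,0.8,0],[0.5,0.8,0],[0.5,0.8,0],[0.5,0.8,0],[0.5,0.8,0],[0.5,0.8,0]],"twist":[[0,0,-0.17],[0,0,-0.17],[0,0,-0.17],[0,0,-0.17],[0,0,-0.17],[0,0,-0.17],[0,0,-0.17],[0,0,-0.17]],"claw":[5,5,5,5,5,5,5,5]}' 45
python3 -m crank '{"delta_pos":[[0.4,0.7,0],[0.3,0.6,0],[0.2,0.4,0],[0,0,0],[0,0,0],[0,0,0],[0,0,0],[0,0,0]],"twist":[[0,0,0],[0,0,0],[0,0,0],[0,0,0],[0,0,0],[0,0,0],[0,0,0],[0,0,0]],"claw":[5,5,5,5,5,5,5,5]}' 45
cat > m.py <<'E'
from h import *
print(robot.get_state()['tool_pos'])
def box(q,n):
    if len(q)>20: 
        r=cv2.minAreaRect((q[:,:2]*1000).astype(np.float32));print(n,len(q),np.round(r[0],1),np.round(r[1],1),round(r[2],1),np.round(np.percentile(q[:,2],[5,50,95])*1000,1))
import sys
for n in('wrist','scene','top'):
    s=snap(n,sys.argv[1] if n==sys.argv[2] else None);w=cloud(s);h=cv2.cvtColor(s['frame'],cv2.COLOR_RGB2HSV)
    near=(abs(w[...,0]-.624)<.08)&(abs(w[...,1]-.194)<.06)
    z=w[...,2];blue=(h[...,0]>95)&(h[...,0]<125)&(h[...,1]>40)
    green=(h[...,0]>45)&(h[...,0]<90)&(h[...,1]>60)
    print(np.histogram(z[near&blue],bins=np.arange(.03,.2,.01))[0])
    box(w[near&green&(z>.035)&(z<.05)],n+' tray');box(w[near&blue&(z>.054)&(z<.07)],n+' clips')
    box(w[near&blue&(z>.12)&(z<.145)],n+' lid')
E
python3 m.py over.png wrist
```

```text
time: 7.7
tool_pos: [0.5863, 0.1266, 0.1066]
eef_rot: [[-0.999, -0.035, -0.001], [-0.035, 0.999, -0.0], [0.001, -0.0, -1.0]]
contact_force: [0.1, -0.8, -0.9]
width: 0.146
grip_force: 45.0
time: 8.5
tool_pos: [0.6221, 0.1923, 0.1078]
eef_rot: [[-0.999, -0.035, 0.0], [-0.035, 0.999, -0.0], [-0.0, -0.0, -1.0]]
contact_force: [0.0, 0.2, -0.8]
width: 0.144
grip_force: 45.0
[0.62208342 0.19233672 0.10781835]
[    4     0   367   547     0     0     0     0     0     0 24035   201
   252  4105    49    52]
wrist tray 514 [569.7 193.1] [ 7.1 85.1] 1.8 [36.5 45.8 47. ]
wrist clips 816 [565.8 193.1] [ 8.8 33.4] 2.2 [54.9 62.6 66.3]
wrist lid 24130 [622.8 192.1] [113.7  85.5] 2.0 [136.2 137.2 138.3]
[  66   63  129   62    0    0    0    0  173  179 1898  109  121  118
    6    2]
scene tray 568 [625.3 193.9] [118.9  87.4] 1.9 [35.7 40.9 44.6]
scene clips 143 [626.9 194. ] [125.6  34.4] 2.2 [54.5 59.3 63.6]
scene lid 2134 [624.2 190.7] [115.4  85.6] 1.8 [123.1 134.8 136.9]
[ 0  0  0  0  0  0  0  0  0  0 38  4  0  8  0  0]
top lid 42 [611.7 203.5] [14.3 62.6] 7.6 [134.1 136.8 140.4]
```

View pics/over.png

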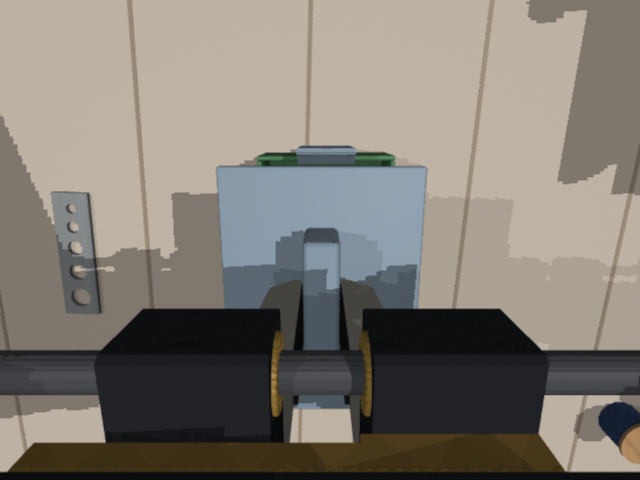

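The lid (centre px ~(320,270)) hangs level over the tray, and the near rim and clip show at (326,155). It needs about +1 mm x, +3 mm y. I'll lower it to just above the clip noses.

```bash
python3 -m crank '{"delta_pos":[[0.03,0.08,0],[0,0,-0.3],[0,0,-0.4],[0,0,-0.4],[0,0,-0.3],[0,0,-0.2],[0,0,-0.15],[0,0,0]],"twist":[[0,0,0],[0,0,0],[0,0,0],[0,0,0],[0,0,0],[0,0,0],[0,0,0],[0,0,0]],"claw":[5,5,5,5,5,5,5,5]}' 50
python3 -m crank '{"delta_pos":[[0,0,-0.05],[0,0,-0.05],[0,0,-0.05],[0,0,-0.05],[0,0,0],[0,0,0],[0,0,0],[0,0,0]],"twist":[[0,0,0],[0,0,0],[0,0,0],[0,0,0],[0,0,0],[0,0,0],[0,0,0],[0,0,0]],"claw":[5,5,5,5,5,5,5,5]}' 50
```

```text
time: 9.45
tool_pos: [0.6227, 0.1962, 0.0364]
eef_rot: [[-0.999, -0.035, -0.002], [-0.035, 0.999, -0.0], [0.002, -0.0, -1.0]]
contact_force: [-0.6, 0.7, -0.5]
width: 0.146
grip_force: 50.0
time: 10.25
tool_pos: [0.6238, 0.1965, 0.0301]
eef_rot: [[-0.999, -0.036, 0.001], [-0.036, 0.999, 0.0], [-0.001, 0.0, -1.0]]
contact_force: [0.6, -0.3, 4.3]
width: 0.147
grip_force: 50.0
```

```bash
python3 -m crank '{"delta_pos":[[0,0,-0.05],[0,0,-0.05],[0,0,-0.05],[0,0,-0.05],[0,0,-0.05],[0,0,-0.05],[0,0,0],[0,0,0]],"twist":[[0,0,0],[0,0,0],[0,0,0],[0,0,0],[0,0,0],[0,0,0],[0,0,0],[0,0,0]],"claw":[5,5,5,5,5,5,5,5]}' 60
```

```text
time: 11.05
tool_pos: [0.6227, 0.1962, 0.0207]
eef_rot: [[-0.999, -0.036, -0.001], [-0.036, 0.999, -0.001], [0.001, -0.001, -1.0]]
contact_force: [-15.4, -4.4, 26.9]
width: 0.145
grip_force: 60.0
```

```bash
python3 -m crank '{"delta_pos":[[-0.03,-0.02,-0.03],[0,0,-0.03],[0,0,0],[0,0,0],[0,0,0],[0,0,0],[0,0,0],[0,0,0]],"twist":[[0,0,0],[0,0,0],[0,0,0],[0,0,0],[0,0,0],[0,0,0],[0,0,0],[0,0,0]],"claw":[5,5,5,5,5,5,5,5]}' 60
sed -i 's/(z>.12)&(z<.145)/(z>.04)\&(z<.054)/' m.py; python3 m.py seat.png wrist
cat > t.py <<'E'
from h import *
for n in('wrist','scene','top'):
    s=snap(n);w=cloud(s);d=w-np.array([.624,.195,0]);c,k=np.cos(.035),np.sin(.035)
    u=d[...,0]*c+d[...,1]*k;v=-d[...,0]*k+d[...,1]*c;z=w[...,2]
    m=(abs(u)<.05)&(abs(v)<.038)&(abs(v)>.018)&(z>.04)&(z<.065)
    if m.sum()<30: continue
    for _ in range(3):
        A=np.c_[u[m],v[m],np.ones(m.sum())];x=np.linalg.lstsq(A,z[m],rcond=None)[0]
        m=m&(abs(x[0]*u+x[1]*v+x[2]-z)<.003)
    print(n,m.sum(),'tilt deg',np.degrees(x[:2]).round(2),'top z mm',(x[2]*1000).round(1),'at u ends',((x[2]+x[0]*np.array([-.057,.057]))*1000).round(1))
E
python3 t.py
```

```text
time: 11.85
tool_pos: [0.6229, 0.1962, 0.0206]
eef_rot: [[-0.999, -0.036, 0.002], [-0.036, 0.999, 0.001], [-0.002, 0.001, -1.0]]
contact_force: [-18.5, -3.6, 38.1]
width: 0.149
grip_force: 60.0
[0.62287581 0.19622219 0.02063   ]
[   73  9365 15883  2445  4148    84    52    40    11     2     0  3267
  7813 14210  3533     0]
wrist tray 276 [566.5 193.1] [ 0.3 80.3] 2.1 [37.2 43.1 48.9]
wrist clips 4086 [623.6 199. ] [125.7  37.4] 4.3 [54.8 61.3 66.2]
wrist lid 23607 [621.  195.9] [119.1  85.4] 2.1 [49.1 50.2 51.3]
[  61 1538  160  139  129    5    2    0    0    0    0   38   95  114
  198   25]
scene tray 312 [646.9 167.1] [138.1  68.8] 38.2 [35.6 40.4 44.4]
scene clips 222 [645.8 184.5] [96.  34.5] 15.3 [54.6 61.4 68.5]
scene lid 1615 [627.7 194.2] [124.1  85.9] 1.6 [45.9 47.8 49.9]
[0 0 0 0 1 0 0 0 0 0 0 0 0 0 0 0]
wrist 10909 tilt deg [-0.05  0.05] top z mm 50.1 at u ends [50.2 50.1]
scene 771 tilt deg [ 0.08 -0.01] top z mm 47.8 at u ends [47.7 47.8]
```

View pics/seat.png

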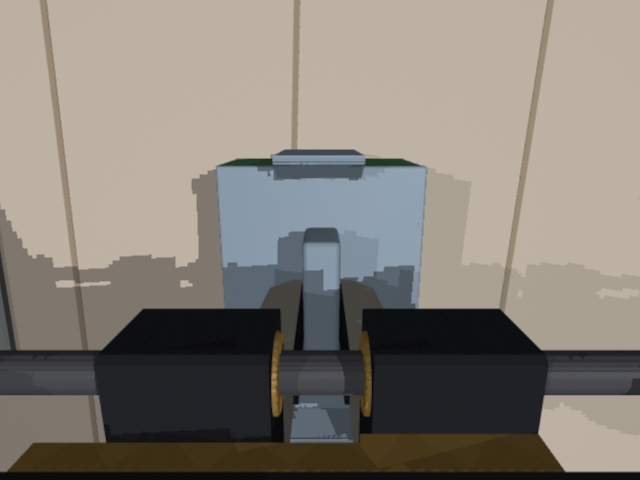

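The lid lies flat at about 49 mm with the clip nose over its edge (px (318,158)), and the force rose stiffly, so it is home. Unload, release and retreat.

```bash
python3 -m crank '{"delta_pos":[[0,0,0.08],[0,0,0.06],[0,0,0],[0,0,0],[0,0,0],[0,0,0],[0,0,0],[0,0,0]],"twist":[[0,0,0],[0,0,0],[0,0,0],[0,0,0],[0,0,0],[0,0,0],[0,0,0],[0,0,0]],"claw":[5,5,5,40,40,40,40,40]}' 
python3 -m crank '{"delta_pos":[[0,0,0],[0,0,0.2],[0,0,0.4],[0,0,0.7],[0,0,0.8],[0,0,0.8],[0,0,0.8],[0,0,0]],"twist":[[0,0,0],[0,0,0],[0,0,0],[0,0,0],[0,0,0],[0,0,0],[0,0,0],[0,0,0]],"claw":[40,40,40,40,40,40,40,40]}'
python3 m.py end.png scene; python3 t.py
```

```text
time: 12.95
tool_pos: [0.622, 0.1955, 0.0205]
eef_rot: [[-0.999, -0.035, -0.0], [-0.035, 0.999, -0.0], [0.0, -0.0, -1.0]]
contact_force: [0.2, 1.0, 0.2]
width: 0.427
grip_force: 0.0
time: 13.75
tool_pos: [0.6259, 0.1965, 0.1776]
eef_rot: [[-0.999, -0.036, 0.011], [-0.036, 0.999, 0.003], [-0.011, 0.002, -1.0]]
contact_force: [0.9, 0.5, 0.3]
width: 0.431
grip_force: 0.0
[0.62587415 0.19645759 0.17764819]
[   0 5430 7831  655 1599    0    0    0    0    0    0    0    0    0
    0    0]
wrist tray 55 [681.4 197.4] [ 1.5 82.2] 1.7 [44.7 45.8 47.2]
wrist clips 1122 [624.2 195.2] [125.4  33.9] 1.8 [54.7 61.2 66.1]
wrist lid 12794 [622.6 195.3] [113.8  85.1] 2.1 [48.9 50.1 51.4]
[  59 1928  327  241  278    0    0    0    0    0    0    0    0    0
    0    0]
scene tray 297 [647.9 167.8] [137.6  71.6] 40.0 [35.8 39.9 44.5]
scene clips 436 [626.6 194.5] [125.3  36.5] 2.3 [54.4 60.8 68.6]
scene lid 2060 [627.2 193.3] [125.   85.6] 1.6 [46.  47.8 50.6]
[ 0 10 13  0  1  0  0  0  0  0  0  0  0  0  0  0]
wrist 6285 tilt deg [0.01 0.04] top z mm 50.1 at u ends [50.1 50.1]
scene 885 tilt deg [-0.07  0.14] top z mm 47.8 at u ends [47.9 47.8]
top 84 tilt deg [-1.3   0.15] top z mm 50.7 at u ends [52.  49.4]
```

View pics/end.png

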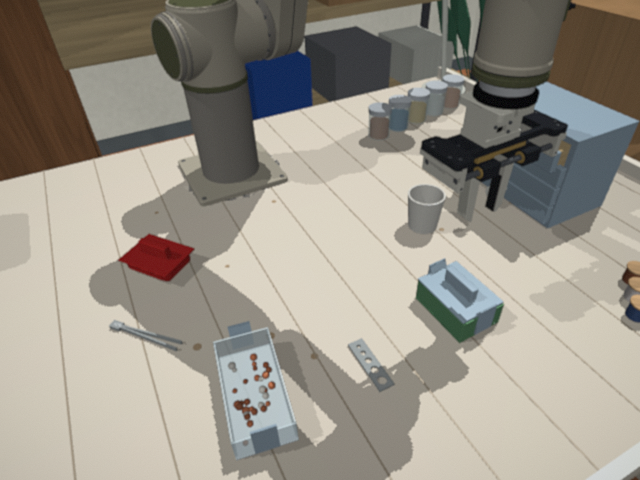

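The lid sits flat on the green tray (px (460,290)) with both clips over it. The cup (425,208) and the long tray (255,390) haven't moved, and the gripper is clear.

```bash
python3 -c "
from cell import robot;print(robot.sign_off())"
```

```text
the job is handed in; nothing more can be done
None
```

I put the lid on the smaller tray and pressed it home: it lies flat with both end clips over it, the gripper has let go, the long tray and cup look unmoved, and the job was handed in at about 14 s.

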